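# Clamp the rose quartz on the sliding bed

## Task

Lay the block of rose quartz lengthwise in the clamp's sliding carriage, let go of it, then push the carriage fully home against its stop so that the stone is under the screw. Then turn the crank clockwise until the pad meets the stone and snug it by feel: firmly held, but not cranked so hard that the stone could crack. Let go and leave the other things on the shelf where they are.

Things in the scene. Friction and masses are not known exactly. Their poses are not given: they have to be found in the camera images.
- stone: Block of pale pink rose quartz with sawn flat top and bottom and broken ends: 111 mm long (its x) at most, 46 mm wide (its y, flat sides over the middle 84 mm), 50 mm high, 0.4 to 0.8 kg. Starts lying flat and loose on the shelf. Origin: centre of its underside; z up.
- clamp: Fixed cast iron screw clamp. Origin: on the shelf, exactly under the vertical screw axis; z up. A 14 mm base plate 130 mm wide (x) carries a slide rail along its y, from the screw out to y = -320 mm.
- boss_top (a point): On the screw axis, on top of the clamp's iron boss (48 mm across, 125 to 170 mm above the shelf). The arm that holds it is 46 mm wide, 129 to 161 mm above the shelf, and runs from y = -24 mm (clamp frame) to an iron column at y = +82 to +126 mm, 160 mm high.
- carriage (a joint): The aluminium carriage on the rail: 0 = farthest out, with its middle 150 mm from the screw axis; 0.15 (m) = home against its stop, with its middle right under the screw. Slides along the clamp's +y with about 2.5 N of friction and stays where it is left. Starts 0 to 40 mm in.
- seat (a point): Middle of the carriage's flat floor, 30 mm above the shelf (axes as the clamp's). Round the floor runs a lip 6 mm high; the room inside the lip is 74 mm (clamp's x) by 134 mm (clamp's y), so the stone lies with its length along the clamp's y.
- push_plate (a point): Middle of the carriage's upright steel end plate, 90 mm above the shelf, at its top edge: 60 mm wide (clamp's x), 12 mm thick (clamp's y), standing from 20 mm to 90 mm above the shelf, 110 mm outward (clamp's -y) of the seat. Push it towards the clamp's +y, or pinch it from above.
- spindle: The vertical screw. Origin: on its axis where the crank sits, 195 to 205 mm up at the start. It goes down 5 mm per rad of crank (coarse thread). A round pad 40 mm across hangs under it; how far is set anew each time within 14 mm and not given, so first touch must be felt or seen: at the start the pad clears a stone in the carriage by 8 to 32 mm, that is 1.6 to 6.4 rad of crank.
- crank (a joint): Crank angle in rad, growing clockwise seen from above = tightening; starts at 0 to 2. Running free takes 0.45 N m, about 7 N at the knob. After first touch the sprung pad pushes 43 N more per rad and the turning knob takes 3.3 N more per rad. Snug is 25 to 80 N of pad force, best 50 N: 1.2 rad past first touch, some 4 N more at the knob; over 110 N is too hard. It stays where it is left.
- knob_mid (a point): Middle of the crank's wooden knob: upright cylinder, 26 mm across, 55 mm high, spinning freely on its pin, so a hand holding it need not turn as it goes round. Radius about the screw axis 65 mm; 38.5 mm above the spindle's origin; the crank's bar lies 27.5 mm and more below it. Clockwise seen from above tightens. At the start it is on the column's side of the screw.
- spot_plate: White porcelain spot plate with square wells, 100 x 76 x 12 mm, loose, a bystander. Origin: centre of its underside.
- ring_gauge: Steel ring gauge lying flat, 84 mm across, bore 48 mm, 24 mm high, loose, a bystander. Origin: centre of its underside.
- obsidian_tray: Pale wooden tray of black obsidian lumps, 120 x 170 mm, about 45 mm high, loose, a bystander. Origin: centre of its underside.
There are look-alikes about, which are no part of the job. Of the things like the stone, leave any that is black, turquoise or yellow; of the rest the smaller one is meant.

How it is judged:
On the way, in this order (a step that is already met when the one before it is completed fails the run):
1. the stone lies flat inside the carriage's lip, lengthwise and let go (z of stone in the frame of seat between -0.004 and 0.004 m and horizontal distance between stone and seat below 0.02 m and angle between stone's own z axis and vertical below 0.06 rad and angle between the x axis of stone and the y axis of clamp, either way round below 0.35 rad and contact force between the fingers and stone below 0.1 N), for 0.2 s.
2. the carriage is home against its stop with the stone in it (value of joint carriage above 0.146 m and horizontal distance between stone and spindle below 0.022 m), for 0.2 s.
3. the pad presses the stone with at least 25 N (contact force between spindle and stone above 25 N), for 0.2 s.
At the end, for the whole second after the job is handed in: The stone lies flat (within 0.06 rad) and lengthwise (within 0.35 rad) on the floor of the carriage, its middle within 22 mm of the screw axis; the carriage is home within 4 mm of its stop; the pad presses the stone with 25 to 80 N; everything is let go and at rest (all of step 2 and contact force between spindle and stone between 25 and 80 N and z of stone in the frame of seat below 0.004 m and angle between stone's own z axis and vertical below 0.06 rad and angle between the x axis of stone and the y axis of clamp, either way round below 0.35 rad and linear speed of stone below 0.01 m/s); the robot touches nothing.
It fails at once if the stone is squeezed with more than 110 N by the clamp (contact force between spindle and stone above 110 N).
It fails at once if a bystander is moved more than 30 mm (distance of any of spot_plate, ring_gauge, obsidian_tray from where it was at the start of the episode above 0.03 m).
It also fails if it takes over 72 s, if anything falls off the work surface, if the arm or the gripper's body presses on something with over 40 N, if the wrist force passes 120 N, or if a joint passes its speed limit or range.

## Robot

A 6-joint arm with a two-finger parallel gripper is mounted at the origin on the work surface. World frame = base frame: x ahead of the robot, y to its left, z up, the work surface at z = 0. Lengths are in m, angles in rad, forces in N, time in s.
With the tool pointing down it reaches from about 0.35 to 0.85 m from the base axis. Payload 8.1 kg.
Tool frame: the origin (TCP) lies on the centre line of the jaws, within the pads' length; the fingertips stand 17 mm ahead of it and the grasp point (between the pads) lies 2 mm behind it; z points along the fingers, y is the line along which they close (so a half turn about z gives the same grasp; the last joint's range is limited). The gripper opens to 93 mm and grips with 3 to 60 N. Pads are 15 mm wide; open, the fingers measure 128 mm over their backs; the gripper's body (75 mm by 188 mm) begins 65 mm behind the grasp point.
Start: joints at [1.106, 0.13, 1.488, -0, 1.523, -0.085], TCP at [0.222, 0.557, 0.236] pointing down, gripper open.
Joint ranges: [-2.96, 2.96], [-0.89, 2.26], [0.02, 2.5], [-1.34, 4.48], [0, 2.73], [-2.66, 2.66]. Speed limits (rad/s): [2.39, 2.39, 2.79, 3.14, 3.14, 3.14].

## Interface

Orientations are given as a unit quaternion [x, y, z, w].
In Python, from cell import * gives the robot as it stands.
- The arm moves only by the tool carry_out, never from a script. Its argument "motion" is a list of rows, each an object with "slide": the shift along the tool's x, y, z in mm, a list of three; "rot": the turn, a rotation vector about the tool's x, y, z in rad, a list of three; "gripper": the finger opening in mm, from 0 to 93. A call has 1 to 20 rows; each row shifts and turns the commanded pose from where the row before left it, along the tool's axes as they then stand; what a row does not reach is not made up. A row lasts 1/12 s, in which the tool goes at most 41.7 mm and 7.16 degrees, less where a joint would pass 70% of its speed; a pose out of reach is approached as far as the arm can. A call is refused whole if a number of a shift passes 41.7 or a number of a turn 0.125, either way. A call with a gripper value outside its range is refused whole. The fingers move at their own pace and stop on an object; "grip_force" is the grip in N (left out, the last holds). Time passes only in rows, so rows that do not move let the fingers close. It gives the time, the measured TCP pose, the force, the opening and the grip force at its end, in the units of the state.
- read_state(): the state, without advancing time (a new reading comes with each control period).
- read_camera(name): name is "side" or "top" or "wrist"; returns a dict with "frame" (400x640x3 uint8, red, green, blue), "mtx" (3x3 intrinsics, pixels), "R" (3x3) and "t" (3): a world point X has camera coordinates R X + t; the wrist camera has in their place "hand_eye" (4x4, takes a point from camera to tool coordinates, whose origin is the TCP and whose axes are the flange's). Camera axes: x right, y down, z forward; pixel columns grow to the right and rows downward; lengths in m; the calibration is good to about 2 mm. A picture is of the moment at which its call begins: read the wrist's pose just before it. There is no depth.
- hand_in(): hands the job in; it is judged then, once.
The state is a dict: "t": time; "joints": joint angles; "qd": joint speeds; "tau": joint torques, N m; "position": TCP position; "orientation": TCP orientation; "contact_force": force on the tool from outside, world axes, zero at the start; "torque": the same for the moment, N m; "finger_gap": finger opening in m; "grip_force": force on a finger pad.
Only numpy, scipy, OpenCV 4.12 (cv2) and the standard library are available. Lean on these libraries where they do the work, as an engineer would, in place of code of your own. Each camera call takes 0.05 s, during which the arm holds its last target. There are 200 camera calls.

## Working session

There is one attempt and no reset: what is moved stays moved. The work goes in short steps, Python scripts to look and compute and a tool call to move; the robot and the scene stay as the last step left them, time stands still between calls to the robot, and variables do not carry over. Pictures are saved under pics/ and viewed, at most 10 in all, crops included, and the job is handed in when it is done.

Besides the shell and the picture viewer there is one more tool, called as name(argument=value, ...) on one line, values as JSON. carry_out: Moves the arm, as the interface text tells. Its arguments: {"type":"object","properties":{"motion":{"type":"array","items":{"type":"object","properties":{"slide":{"type":"array","items":{"type":"number"}},"rot":{"type":"array","items":{"type":"number"}},"gripper":{"type":"number"}}}},"grip_force":{"type":"number"}},"required":["motion"]}

```bash
mkdir -p pics; ls; cat > h.py <<'E'
from cell import *
import numpy as np, cv2
from scipy.spatial.transform import Rotation as Ro
def snap(n,f,crop=None,s=1):
    st=read_state(); c=read_camera(n); im=c["frame"][:,:,::-1].copy()
    cv2.imwrite(f"pics/{f}_raw.png",im); np.savez(f"pics/{f}.npz",pos=st["position"],ori=st["orientation"],**{k:v for k,v in c.items() if k!="frame"})
    if crop: x0,y0,x1,y1=crop; im=im[y0:y1,x0:x1]
    cv2.imwrite(f"pics/{f}.png",cv2.resize(im,None,fx=s,fy=s,interpolation=cv2.INTER_CUBIC)); return st
def ray(f):
    d=np.load(f"pics/{f}.npz"); K=d["mtx"]
    if "R" in d: return K,d["R"],d["t"]
    T=np.eye(4);T[:3,:3]=Ro.from_quat(d["ori"]).as_matrix();T[:3,3]=d["pos"]
    M=np.linalg.inv(T@d["hand_eye"]); return K,M[:3,:3],M[:3,3]
def at(f,uv,z):
    K,R,t=ray(f); o=-R.T@t; r=R.T@np.linalg.solve(K,[uv[0],uv[1],1]); return o+r*(z-o[2])/r[2]
def px(f,X):
    K,R,t=ray(f); p=K@(R@np.array(X)+t); return p[:2]/p[2]
E
python3 -c "
from h import *
np.set_printoptions(precision=4,suppress=True)
s=snap('top','t1',s=1.25);snap('side','s1',s=1.25)
print(s)
for f in('t1','s1'):
  K,R,t=ray(f);print(K,R,-R.T@t)
"
```

```text
pics
{'t': 0.0, 'joints': array([ 1.1056,  0.1312,  1.4893,  0.    ,  1.523 , -0.0854]), 'qd': array([ 0.0006, -0.0002,  0.0002, -0.0001,  0.0012, -0.0005]), 'tau': array([  0.0014, -55.9863, -49.1743,   0.077 ,   0.0354,  -0.0001]), 'position': array([0.2222, 0.5568, 0.2346]), 'orientation': array([ 0.1888,  0.982 , -0.0009, -0.0003]), 'contact_force': array([-0.0258,  0.3926,  1.0214]), 'torque': array([ 0.0409, -0.0363,  0.0093]), 'grip_force': 0.0, 'finger_gap': 0.09280964510856113}
[[396.587    0.     316.5713]
 [  0.     396.587  199.9604]
 [  0.       0.       1.    ]] [[-0.0222 -0.9994  0.0269]
 [-0.9902  0.0183 -0.1383]
 [ 0.1377 -0.0297 -0.99  ]] [ 0.4111 -0.0811  1.1617]
[[508.2214   0.     318.4712]
 [  0.     508.2214 196.6243]
 [  0.       0.       1.    ]] [[ 0.8313 -0.5558 -0.0044]
 [-0.3517 -0.5199 -0.7785]
 [ 0.4304  0.6487 -0.6277]] [-0.0185 -0.9545  1.0063]
```

View pics/t1.png

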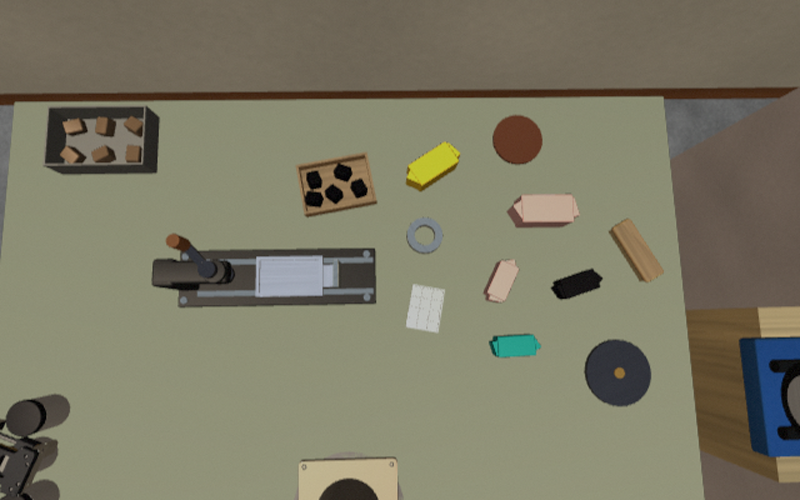

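View pics/s1.png

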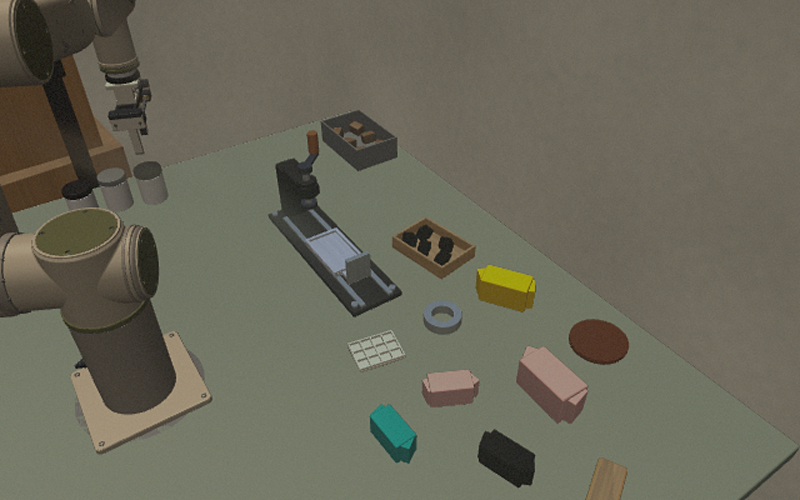

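The top view shows the clamp at left with its screw at about (207,269) and the carriage around (290,275). The small pink stone is at (502,281), in 1.25x pixels; the larger pink block at (545,209) is the look-alike. I'll enlarge both areas.

```bash
python3 -c "
from h import *
im=cv2.imread('pics/t1_raw.png')
a=cv2.resize(im[180:255,115:310],None,fx=4,fy=4,interpolation=cv2.INTER_CUBIC)
b=cv2.resize(im[195:250,370:450],None,fx=5,fy=5,interpolation=cv2.INTER_CUBIC)
o=np.zeros((580,780,3),np.uint8);o[:300,:780]=a;o[302:577,:400]=b
cv2.imwrite('pics/c1.png',o)
# pink mask
h=im.astype(int);m=((h[:,:,2]-h[:,:,1]>25)&(h[:,:,2]>150)).astype(np.uint8)
n,l,s,c=cv2.connectedComponentsWithStats(m)
for i in range(1,n):
  if s[i,4]>80:
    r=cv2.minAreaRect(cv2.findContours((l==i).astype(np.uint8),0,2)[0][0]);print(r,at('t1',r[0],.05))
    B=cv2.boxPoints(r);print([at('t1',p,.05).round(3) for p in B])
"
```

```text
((433.55474853515625, 174.08770751953125), (45.617984771728516, 17.997291564941406), 26.003347396850586) [ 0.63474707 -0.45321535  0.05      ]
[array([ 0.642, -0.383,  0.05 ]), array([ 0.689, -0.408,  0.05 ]), array([ 0.628, -0.524,  0.05 ]), array([ 0.581, -0.498,  0.05 ])]
((508.8800354003906, 187.8400115966797), (28.80000114440918, 5.599999904632568), 53.13010025024414) [ 0.59075763 -0.66954715  0.05      ]
[array([ 0.62, -0.64,  0.05]), array([ 0.63 , -0.654,  0.05 ]), array([ 0.562, -0.699,  0.05 ]), array([ 0.552, -0.685,  0.05 ])]
((504.7520446777344, 203.16311645507812), (50.47677230834961, 2.0006039142608643), 56.65929412841797) [ 0.54651295 -0.653543    0.05      ]
[array([ 0.607, -0.616,  0.05 ]), array([ 0.61 , -0.621,  0.05 ]), array([ 0.487, -0.691,  0.05 ]), array([ 0.484, -0.686,  0.05 ])]
((517.0955200195312, 209.67514038085938), (26.49648666381836, 4.94813871383667), 61.38954162597656) [ 0.52708222 -0.687658    0.05      ]
[array([ 0.558, -0.666,  0.05 ]), array([ 0.564, -0.679,  0.05 ]), array([ 0.497, -0.709,  0.05 ]), array([ 0.49 , -0.696,  0.05 ])]
```

View pics/c1.png

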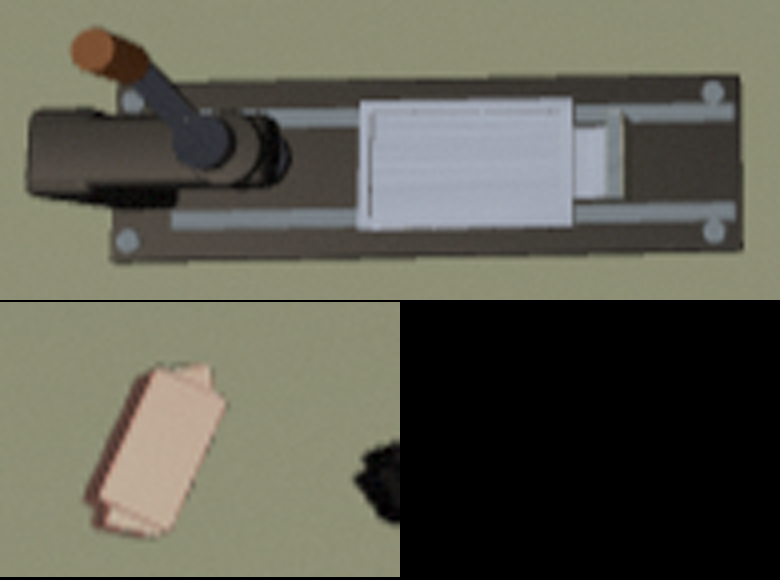

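The enlarged crop shows the stone's flat top with corners at (153,370), (227,404), (172,528) and (98,500). The clamp plate corners are (740,76), (742,250) and (112,263), the carriage lip spans (360,100) to (573,227), the push plate is at (616,155), and the knob top is at (93,50).

```bash
python3 -c "
from h import *
np.set_printoptions(precision=4,suppress=True)
S=lambda u,v:(370+(u-2)/5,195+(v-304)/5)
C=lambda u,v:(115+(u-1.5)/4,180+(v-1.5)/4)
P=[at('t1',S(*p),.05) for p in [(153,370),(227,404),(172,528),(98,500)]]
c=sum(P)/4;d=(P[2]+P[3]-P[0]-P[1])/2;w=(P[1]+P[2]-P[0]-P[3])/2;print('stone',c,np.linalg.norm(d),np.linalg.norm(w),np.arctan2(-d[1],-d[0]),np.arctan2(w[1],w[0]))
for n,p,z in [('prt',(740,76),.014),('prb',(742,250),.014),('plb',(112,263),.014),('crank hub',(203,143),.205),('colTL',(30,112),.16),('colBL',(28,192),.16),
 ('c1',(360,100),.036),('c2',(573,97),.036),('c3',(573,227),.036),('c4',(358,230),.036),('pp',(616,112),.09),('pp2',(616,198),.09),('knobtop',(93,50),.266)]:
  print(n,at('t1',C(*p),z))
"
```

```text
stone [ 0.4921 -0.3546  0.05  ] 0.07926459371969137 0.04504357367571147 -0.4572561217538639 -1.990991460882804
prt [ 0.5756 -0.0661  0.014 ]
prb [ 0.4491 -0.0655  0.014 ]
plb [0.4495 0.3821 0.014 ]
crank hub [0.5135 0.2538 0.205 ]
colTL [0.54   0.3776 0.16  ]
colBL [0.4898 0.3766 0.16  ]
c1 [0.5602 0.2035 0.036 ]
c2 [0.5595 0.0528 0.036 ]
c3 [0.4671 0.053  0.036 ]
c4 [0.4681 0.2034 0.036 ]
pp [0.5416 0.0173 0.09  ]
pp2 [0.4833 0.0176 0.09  ]
knobtop [0.561  0.2955 0.266 ]
```

carry_out(motion=[{"rot":[0,0,0.06],"gripper":80},{"slide":[-26.4,-29.5,0]},{"slide":[-26.4,-29.5,0]},{"slide":[-26.4,-29.5,0]},{"slide":[-26.4,-29.5,0]},{"slide":[-26.4,-29.5,0]},{"slide":[-26.4,-29.5,0]},{"slide":[-26.4,-29.5,0]},{"slide":[-26.4,-29.5,0]},{"slide":[-26.4,-29.5,0]},{"slide":[-26.4,-29.5,0]},{"slide":[-26.4,-29.5,0]},{"slide":[-26.4,-29.5,0]},{"slide":[-26.4,-29.5,0]},{"slide":[-26.4,-29.5,0]},{"slide":[-26.4,-29.5,0]},{"slide":[-26.4,-29.5,0]},{"slide":[-26.4,-29.5,0]},{"slide":[-26.4,-29.5,0]}])

```text
invalid input at $.motion[0]: expected keys slide, rot, gripper
```

carry_out(motion=[{"slide":[-26.4,-29.5,0]},{"slide":[-26.4,-29.5,0]},{"slide":[-26.4,-29.5,0]},{"slide":[-26.4,-29.5,0]},{"slide":[-26.4,-29.5,0]},{"slide":[-26.4,-29.5,0]},{"slide":[0,0,0]},{"slide":[0,0,0]}])

```text
invalid input at $.motion[0]: expected keys slide, rot, gripper
```

```bash
cat >> h.py <<'E'
def yaw(q): y=Ro.from_quat(q).as_matrix()[:,1]; return np.arctan2(y[1],y[0])
def totool(s,X): return (Ro.from_quat(s["orientation"]).as_matrix().T@(np.array(X)-s["position"])*1000).round(1)
E
python3 -c "
from h import *
s=snap('wrist','w1',s=1.25);print(s['position'],s['orientation'],yaw(s['orientation']),s['joints'],s['t'])
print(totool(s,[.4921,-.3546,.032]), px('w1',[.4921,-.3546,.05]))"
```

```text
[0.22220315 0.55681982 0.23471192] [ 1.88744131e-01  9.82025959e-01 -7.88595728e-04 -2.16117275e-04] 1.1910300341533993 [ 1.10560438e+00  1.31064088e-01  1.48915815e+00 -1.28076039e-05
  1.52300571e+00 -8.54249297e-02] 0.1
[-588.6 -746.1  203.9] [-173.88697998  564.02853321]
```

View pics/w1.png

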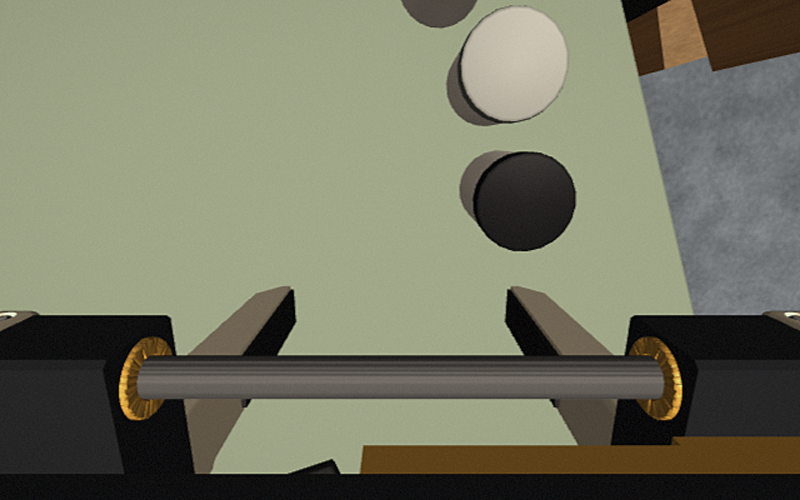

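The arm hasn't moved: every row needs all three keys. This wrist picture shows only the cans at the start pose, with the fingertips at about (290,290) and (510,290). I'll send the motion again in full.

carry_out(motion=[{"slide":[0,0,0],"rot":[0,0,0.06],"gripper":80},{"slide":[-26.4,-29.5,0],"rot":[0,0,0],"gripper":80},{"slide":[-26.4,-29.5,0],"rot":[0,0,0],"gripper":80},{"slide":[-26.4,-29.5,0],"rot":[0,0,0],"gripper":80},{"slide":[-26.4,-29.5,0],"rot":[0,0,0],"gripper":80},{"slide":[-26.4,-29.5,0],"rot":[0,0,0],"gripper":80},{"slide":[-26.4,-29.5,0],"rot":[0,0,0],"gripper":80},{"slide":[-26.4,-29.5,0],"rot":[0,0,0],"gripper":80},{"slide":[-26.4,-29.5,0],"rot":[0,0,0],"gripper":80},{"slide":[-26.4,-29.5,0],"rot":[0,0,0],"gripper":80},{"slide":[-26.4,-29.5,0],"rot":[0,0,0],"gripper":80},{"slide":[-26.4,-29.5,0],"rot":[0,0,0],"gripper":80},{"slide":[-26.4,-29.5,0],"rot":[0,0,0],"gripper":80},{"slide":[-26.4,-29.5,0],"rot":[0,0,0],"gripper":80},{"slide":[-26.4,-29.5,0],"rot":[0,0,0],"gripper":80},{"slide":[-26.4,-29.5,0],"rot":[0,0,0],"gripper":80},{"slide":[-26.4,-29.5,0],"rot":[0,0,0],"gripper":80},{"slide":[-26.4,-29.5,0],"rot":[0,0,0],"gripper":80},{"slide":[-26.4,-29.5,0],"rot":[0,0,0],"gripper":80}])

```text
t: 1.73
position: [0.4263, -0.1277, 0.2356]
orientation: [0.218, 0.976, 0.0, 0.0]
contact_force: [0.6, 0.9, -0.3]
finger_gap: 0.0801
grip_force: 0.0
```

carry_out(motion=[{"slide":[-26.4,-29.5,0],"rot":[0,0,0],"gripper":80},{"slide":[-26.4,-29.5,0],"rot":[0,0,0],"gripper":80},{"slide":[-26.4,-29.5,0],"rot":[0,0,0],"gripper":80},{"slide":[0,0,0],"rot":[0,0,0],"gripper":80},{"slide":[0,0,0],"rot":[0,0,0],"gripper":80}])

```text
t: 2.15
position: [0.4598, -0.2408, 0.2343]
orientation: [0.22, 0.976, 0.0, -0.001]
contact_force: [0.9, 0.6, 0.8]
finger_gap: 0.0799
grip_force: 0.0
```

```bash
python3 -c "
from h import *
s=snap('wrist','w2',s=1.25);print(s['position'],s['orientation'],yaw(s['orientation']),s['joints'],s['t'])
print(totool(s,[.4921,-.3546,.032]), px('w2',[.4921,-.3546,.05]))"
```

```text
[ 0.45983436 -0.24082831  0.2343451 ] [ 2.19624478e-01  9.75583613e-01  4.58937050e-04 -1.22193081e-03] 1.127936412318827 [-5.81245015e-01 -8.63604199e-02  1.71050920e+00 -1.39362322e-06
  1.52005442e+00 -1.70918182e+00] 2.15
[-78.4 -89.  202.1] [239.70102206 252.08659497]
```

View pics/w2.png

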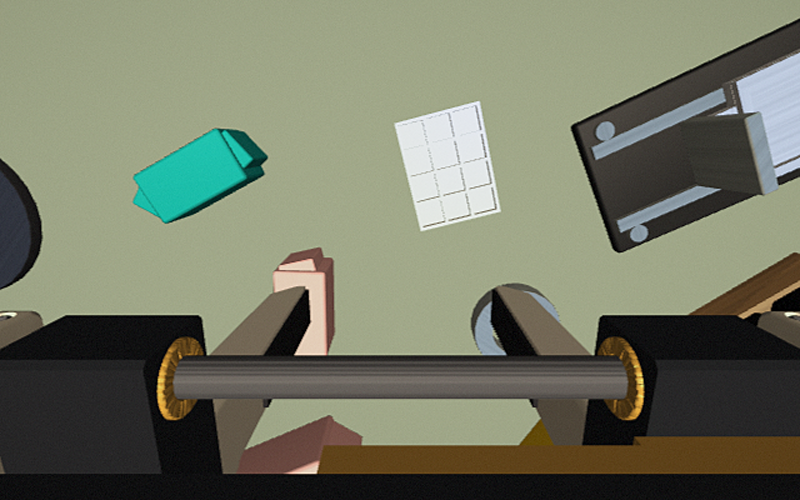

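The wrist view shows the stone at (300,305), its top far edge running from (273,272) to (327,272) and its right edge vertical, so yaw is aligned. I'll cross-check its centre.

```bash
python3 -c "
from h import *
a=at('w2',(273/1.25,272/1.25),.05);b=at('w2',(327/1.25,272/1.25),.05);e=at('w2',(327/1.25,345/1.25),.05)
print(a,b,e,np.linalg.norm(a-b),np.arctan2(*(b-a)[1::-1]),np.arctan2(*(b-e)[1::-1]))
m=(a+b)/2; print(m)
for th in(-.44,):
  d=np.array([np.cos(th),np.sin(th),0]); print(m+.042*d, m-.042*d)"
```

```text
[ 0.44701323 -0.35587581  0.05      ] [ 0.46699446 -0.31379773  0.05      ] [ 0.52839343 -0.34638152  0.05      ] 0.04658126073488561 1.1274616037014105 2.6536960482909215
[ 0.45700384 -0.33483677  0.05      ]
[ 0.49500341 -0.35272623  0.05      ] [ 0.41900427 -0.31694731  0.05      ]
```

carry_out(motion=[{"slide":[-19.7,-21.9,0],"rot":[0,0,0],"gripper":80},{"slide":[-19.7,-21.9,0],"rot":[0,0,0],"gripper":80},{"slide":[-19.7,-21.9,0],"rot":[0,0,0],"gripper":80},{"slide":[-19.7,-21.9,0],"rot":[0,0,0],"gripper":80},{"slide":[0,0,35],"rot":[0,0,0],"gripper":80},{"slide":[0,0,35],"rot":[0,0,0],"gripper":80},{"slide":[0,0,35],"rot":[0,0,0],"gripper":80},{"slide":[0,0,35],"rot":[0,0,0],"gripper":80},{"slide":[0,0,35],"rot":[0,0,0],"gripper":80},{"slide":[0,0,17],"rot":[0,0,0],"gripper":80},{"slide":[0,0,10],"rot":[0,0,0],"gripper":80},{"slide":[0,0,0],"rot":[0,0,0],"gripper":80},{"slide":[0,0,0],"rot":[0,0,0],"gripper":30},{"slide":[0,0,0],"rot":[0,0,0],"gripper":30},{"slide":[0,0,0],"rot":[0,0,0],"gripper":30},{"slide":[0,0,0],"rot":[0,0,0],"gripper":30},{"slide":[0,0,0],"rot":[0,0,0],"gripper":30},{"slide":[0,0,0],"rot":[0,0,0],"gripper":30}], grip_force=35)

```text
t: 3.7
position: [0.4949, -0.3536, 0.0351]
orientation: [0.218, 0.976, -0.001, 0.001]
contact_force: [-2.5, -3.1, 5.3]
finger_gap: 0.0458
grip_force: 34.9
```

carry_out(motion=[{"slide":[0,0,-30],"rot":[0,0,0],"gripper":30},{"slide":[0,0,-40],"rot":[0,0,0],"gripper":30},{"slide":[0,0,-40],"rot":[0,0,0],"gripper":30},{"slide":[0,0,-15],"rot":[0,0,0],"gripper":30},{"slide":[0,0,0],"rot":[0,0,0.113],"gripper":30},{"slide":[0,0,0],"rot":[0,0,0.113],"gripper":30},{"slide":[0,0,0],"rot":[0,0,0.113],"gripper":30},{"slide":[0,0,0],"rot":[0,0,0.113],"gripper":30},{"slide":[0,0,0],"rot":[0,0,0.113],"gripper":30},{"slide":[0,0,0],"rot":[0,0,0.113],"gripper":30},{"slide":[0,0,0],"rot":[0,0,0.113],"gripper":30},{"slide":[0,0,0],"rot":[0,0,0.113],"gripper":30},{"slide":[0,0,0],"rot":[0,0,0.113],"gripper":30},{"slide":[0,0,0],"rot":[0,0,0.113],"gripper":30},{"slide":[0,0,0],"rot":[0,0,0],"gripper":30}])

```text
t: 4.95
position: [0.4938, -0.3516, 0.1576]
orientation: [0.709, 0.706, 0.0, -0.001]
contact_force: [-0.2, 0.2, -3.9]
finger_gap: 0.0455
grip_force: 34.9
```

carry_out(motion=[{"slide":[37,1.5,0],"rot":[0,0,0],"gripper":30},{"slide":[37,1.5,0],"rot":[0,0,0],"gripper":30},{"slide":[37,1.5,0],"rot":[0,0,0],"gripper":30},{"slide":[37,1.5,0],"rot":[0,0,0],"gripper":30},{"slide":[37,1.5,0],"rot":[0,0,0],"gripper":30},{"slide":[37,1.5,0],"rot":[0,0,0],"gripper":30},{"slide":[37,1.5,0],"rot":[0,0,0],"gripper":30},{"slide":[37,1.5,0],"rot":[0,0,0],"gripper":30},{"slide":[37,1.5,0],"rot":[0,0,0],"gripper":30},{"slide":[37,1.5,0],"rot":[0,0,0],"gripper":30},{"slide":[37,1.5,0],"rot":[0,0,0],"gripper":30},{"slide":[37,1.5,0],"rot":[0,0,0],"gripper":30},{"slide":[37,1.5,0],"rot":[0,0,0],"gripper":30},{"slide":[0,0,0],"rot":[0,0,0],"gripper":30},{"slide":[0,0,0],"rot":[0,0,0],"gripper":30}])

```text
t: 6.2
position: [0.5126, 0.1308, 0.1581]
orientation: [0.704, 0.71, -0.0, -0.0]
contact_force: [-0.0, -0.1, -3.7]
finger_gap: 0.0462
grip_force: 34.9
```

```bash
python3 -c "
from h import *
s=snap('top','t2',crop=(190,150,330,255),s=5);print(s['position'],yaw(s['orientation']),s['joints'],s['t'],s['finger_gap'])
print(totool(s,[.5137,.128,.066]))"
```

```text
[0.51257203 0.13083286 0.15809522] 0.008451581670554953 [ 1.52807245e-01 -1.01322229e-02  1.77774864e+00  2.49132630e-04
  1.37513065e+00  1.44307130e-01] 6.2 0.04616758161782232
[-2.8  1.2 92.1]
```

carry_out(motion=[{"slide":[-1.4,0.6,30],"rot":[0,0,0],"gripper":30},{"slide":[-1.4,0.6,30],"rot":[0,0,0],"gripper":30},{"slide":[0,0,15],"rot":[0,0,0],"gripper":30},{"slide":[0,0,8],"rot":[0,0,0],"gripper":30},{"slide":[0,0,4],"rot":[0,0,0],"gripper":30},{"slide":[0,0,2],"rot":[0,0,0],"gripper":30},{"slide":[0,0,0],"rot":[0,0,0],"gripper":30},{"slide":[0,0,0],"rot":[0,0,0],"gripper":30}])

```text
t: 6.92
position: [0.5156, 0.126, 0.0711]
orientation: [0.707, 0.707, 0.001, 0.001]
contact_force: [0.0, 0.4, -4.4]
finger_gap: 0.0459
grip_force: 34.9
```

```bash
python3 -c "
from h import *
s=snap('side','s2',crop=(200,90,360,260),s=3.5);print(s['position'],s['contact_force'])"
```

```text
[0.5156441  0.12595526 0.07105272] [ 3.99004062e-03  3.52911005e-01 -4.38544179e+00]
```

View pics/s2.png

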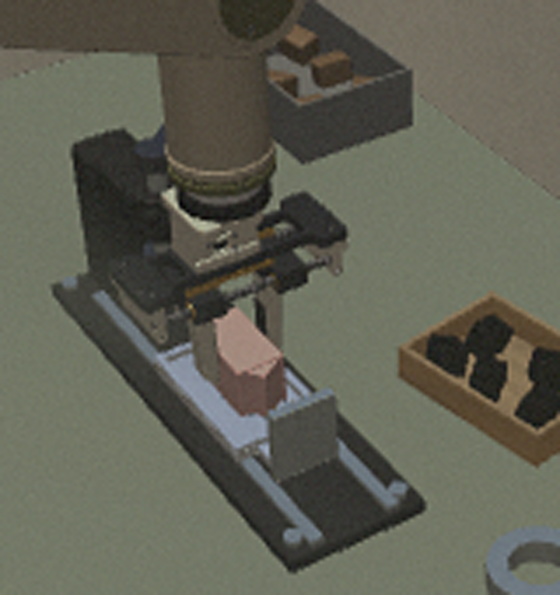

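The side view shows the stone held just above the carriage floor, lengthwise, inside the lip and clear of the push plate at (305,440). I'll lower it gently.

carry_out(motion=[{"slide":[0,0,2],"rot":[0,0,0],"gripper":30},{"slide":[0,0,2],"rot":[0,0,0],"gripper":30},{"slide":[0,0,0],"rot":[0,0,0],"gripper":30},{"slide":[0,0,0],"rot":[0,0,0],"gripper":30}])

```text
t: 7.3
position: [0.5144, 0.1261, 0.0656]
orientation: [0.707, 0.708, -0.0, -0.0]
contact_force: [0.5, -0.6, -4.3]
finger_gap: 0.0458
grip_force: 34.9
```

carry_out(motion=[{"slide":[0,0,1],"rot":[0,0,0],"gripper":30},{"slide":[0,0,0],"rot":[0,0,0],"gripper":30},{"slide":[0,0,0],"rot":[0,0,0],"gripper":30}])

```text
t: 7.55
position: [0.5147, 0.1262, 0.0651]
orientation: [0.707, 0.707, 0.0, 0.0]
contact_force: [-3.3, 0.3, 2.9]
finger_gap: 0.0458
grip_force: 34.9
```

carry_out(motion=[{"slide":[0,0,0],"rot":[0,0,0],"gripper":64},{"slide":[0,0,0],"rot":[0,0,0],"gripper":64},{"slide":[0,0,0],"rot":[0,0,0],"gripper":64},{"slide":[0,0,0],"rot":[0,0,0],"gripper":64},{"slide":[0,0,-20],"rot":[0,0,0],"gripper":64},{"slide":[0,0,-30],"rot":[0,0,0],"gripper":64},{"slide":[0,0,-20],"rot":[0,0,0],"gripper":64},{"slide":[-40,0,0],"rot":[0,0,0],"gripper":0},{"slide":[-40,0,0],"rot":[0,0,0],"gripper":0},{"slide":[-40,0,0],"rot":[0,0,0],"gripper":0},{"slide":[-37,0,0],"rot":[0,0,0],"gripper":0},{"slide":[0,0,0],"rot":[0,0,0],"gripper":0},{"slide":[0,0,0],"rot":[0,0,0],"gripper":0},{"slide":[0,0,0],"rot":[0,0,0],"gripper":0},{"slide":[0,0,0],"rot":[0,0,0],"gripper":0}])

```text
t: 8.8
position: [0.5147, -0.0299, 0.1346]
orientation: [0.706, 0.708, 0.0, -0.0]
contact_force: [-0.2, 0.3, -0.3]
finger_gap: 0.0151
grip_force: 0.0
```

```bash
python3 -c "
from h import *
s=snap('top','t3',crop=(115,150,315,270),s=4);print(s['position'],s['finger_gap'],s['contact_force'],yaw(s['orientation']))"
```

```text
[ 0.51472863 -0.02985194  0.13459063] 0.015134677006032214 [-0.2044102   0.26242748 -0.25396504] 0.0019081209406895962
```

View pics/t3.png

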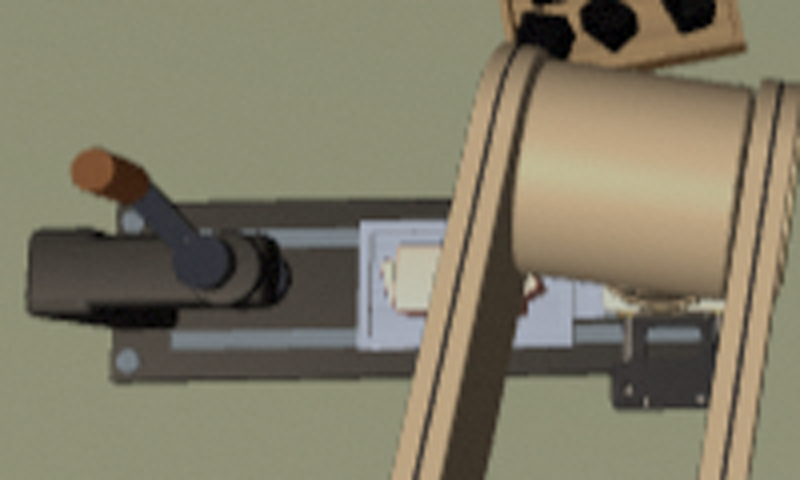

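The stone lies flat and lengthwise in the carriage, spanning x≈385 to 545 within the lip's 360 to 573. Next I'll lower outside the plate and push.

carry_out(motion=[{"slide":[0,0,20],"rot":[0,0,0],"gripper":0},{"slide":[0,0,20],"rot":[0,0,0],"gripper":0},{"slide":[0,0,14],"rot":[0,0,0],"gripper":0},{"slide":[12,-1,0],"rot":[0,0,0],"gripper":0},{"slide":[12,0,0],"rot":[0,0,0],"gripper":0},{"slide":[4,0,0],"rot":[0,0,0],"gripper":0},{"slide":[3,0,0],"rot":[0,0,0],"gripper":0},{"slide":[4,0,0],"rot":[0,0,0],"gripper":0},{"slide":[6,0,0],"rot":[0,0,0],"gripper":0},{"slide":[8,0,0],"rot":[0,0,0],"gripper":0},{"slide":[8,0,0],"rot":[0,0,0],"gripper":0},{"slide":[8,0,0],"rot":[0,0,0],"gripper":0},{"slide":[8,0,0],"rot":[0,0,0],"gripper":0},{"slide":[8,0,0],"rot":[0,0,0],"gripper":0},{"slide":[8,0,0],"rot":[0,0,0],"gripper":0},{"slide":[8,0,0],"rot":[0,0,0],"gripper":0},{"slide":[8,0,0],"rot":[0,0,0],"gripper":0},{"slide":[8,0,0],"rot":[0,0,0],"gripper":0}])

```text
t: 10.35
position: [0.5136, 0.0829, 0.0806]
orientation: [0.707, 0.707, 0.0, 0.0]
contact_force: [1.7, -2.8, 1.2]
finger_gap: 0.0006
grip_force: 1.4
```

carry_out(motion=[{"slide":[8,0,0],"rot":[0,0,0],"gripper":0},{"slide":[8,0,0],"rot":[0,0,0],"gripper":0},{"slide":[6,0,0],"rot":[0,0,0],"gripper":0},{"slide":[5,0,0],"rot":[0,0,0],"gripper":0},{"slide":[4,0,0],"rot":[0,0,0],"gripper":0},{"slide":[0,0,0],"rot":[0,0,0],"gripper":0}])

```text
t: 10.85
position: [0.513, 0.1141, 0.0803]
orientation: [0.707, 0.708, -0.0, -0.001]
contact_force: [0.4, 0.1, -0.8]
finger_gap: 0.0002
grip_force: 0.0
```

carry_out(motion=[{"slide":[3,0,0],"rot":[0,0,0],"gripper":0},{"slide":[3,0,0],"rot":[0,0,0],"gripper":0},{"slide":[3,0,0],"rot":[0,0,0],"gripper":0},{"slide":[3,0,0],"rot":[0,0,0],"gripper":0}])

```text
t: 11.18
position: [0.513, 0.1251, 0.0803]
orientation: [0.707, 0.707, -0.001, -0.0]
contact_force: [-0.5, -3.3, 0.3]
finger_gap: 0.0001
grip_force: 1.3
```

carry_out(motion=[{"slide":[2,0,0],"rot":[0,0,0],"gripper":0},{"slide":[2,0,0],"rot":[0,0,0],"gripper":0},{"slide":[1,0,0],"rot":[0,0,0],"gripper":0}])

```text
t: 11.43
position: [0.513, 0.1279, 0.0803]
orientation: [0.707, 0.707, -0.002, 0.001]
contact_force: [-2.8, -18.0, 3.4]
finger_gap: 0.0006
grip_force: 9.2
```

carry_out(motion=[{"slide":[-8,0,0],"rot":[0,0,0],"gripper":0},{"slide":[-10,0,0],"rot":[0,0,0],"gripper":0},{"slide":[0,0,-30],"rot":[0,0,0],"gripper":0},{"slide":[0,0,-40],"rot":[0,0,0],"gripper":60},{"slide":[0,0,-40],"rot":[0,0,0],"gripper":60},{"slide":[0,0,-40],"rot":[0,0,0],"gripper":60},{"slide":[0,0,-40],"rot":[0,0,0],"gripper":60},{"slide":[0,0,-30],"rot":[0,0,0],"gripper":60},{"slide":[0,-40,0],"rot":[0,0,0],"gripper":60},{"slide":[0,-40,0],"rot":[0,0,0],"gripper":60},{"slide":[0,-40,0],"rot":[0,0,0],"gripper":60},{"slide":[40,0,0],"rot":[0,0,0],"gripper":60},{"slide":[40,0,0],"rot":[0,0,0],"gripper":60},{"slide":[40,0,0],"rot":[0,0,0],"gripper":60},{"slide":[40,0,0],"rot":[0,0,0],"gripper":60},{"slide":[30,0,0],"rot":[0,0,0],"gripper":60},{"slide":[0,0,0],"rot":[0,0,0],"gripper":60},{"slide":[0,0,0],"rot":[0,0,0],"gripper":60}])

```text
t: 12.93
position: [0.3929, 0.3031, 0.3003]
orientation: [0.706, 0.709, -0.0, -0.0]
contact_force: [0.5, -1.0, -0.3]
finger_gap: 0.06
grip_force: 0.0
```

```bash
python3 -c "
from h import *
s=snap('side','s3',crop=(200,85,340,235),s=4);print(s['position'],yaw(s['orientation']),s['t'])
k=[.5622,.2966]
for z in(.261,.266,.271): print('knobtop',px('s3',k+[z]),(px('s3',k+[z])-[200,85])*4)
print((px('s3',[.5135,.2535,.205])-[200,85])*4,(px('s3',[.5135,.2535,.08])-[200,85])*4)
im=cv2.imread('pics/s3.png');im2=cv2.imread('pics/s3_raw.png')
snap('top','t4')
a=cv2.resize(cv2.imread('pics/t4_raw.png')[170:240,115:235],None,fx=2,fy=2)
o=np.zeros((600,800,3),np.uint8);o[:600,:560]=im;o[:140,560:800]=a;cv2.imwrite('pics/c4.png',o)"
```

```text
[0.39291893 0.30314229 0.30031645] 0.0040947928887377465 12.9333
knobtop [248.8638364  105.40731262] [195.45534559  81.62925047]
knobtop [248.71340952 103.92351533] [194.85363808  75.69406133]
knobtop [248.5623627  102.43360298] [194.24945081  69.73441193]
[171.0852358  189.82439893] [186.68738127 326.56482536]
```

View pics/c4.png

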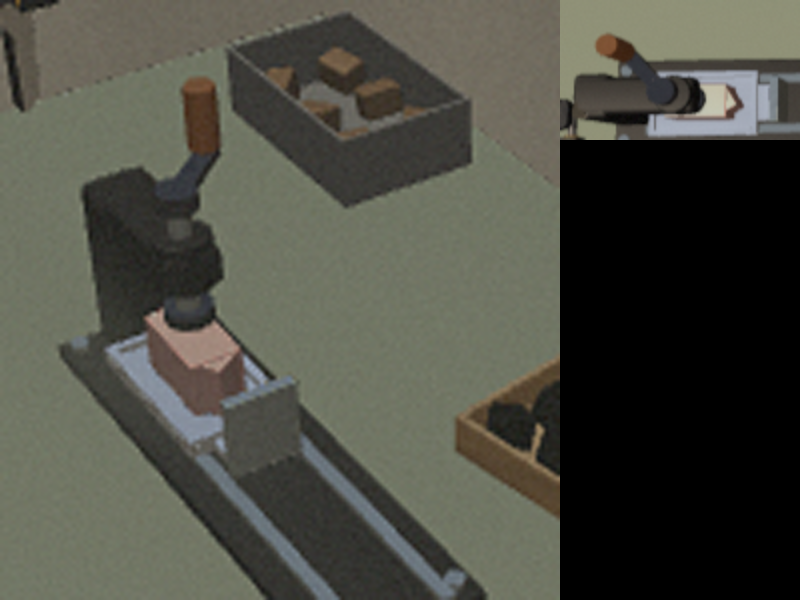

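The side view shows the stone under the pad with the carriage home; the pad's lower edge is at (190,328), the knob top at (200,84), and the hub at (178,188). The top view agrees.

carry_out(motion=[{"slide":[-1.5,34,0],"rot":[0,0,0],"gripper":56},{"slide":[-1.5,34,0],"rot":[0,0,0],"gripper":56},{"slide":[-1.5,34,0],"rot":[0,0,0],"gripper":56},{"slide":[-1.5,34,0],"rot":[0,0,0],"gripper":56},{"slide":[-1.5,34,0],"rot":[0,0,0],"gripper":56},{"slide":[0,0,0],"rot":[0,0,0],"gripper":56},{"slide":[0,0,25],"rot":[0,0,0],"gripper":56},{"slide":[0,0,25],"rot":[0,0,0],"gripper":56},{"slide":[0,0,11],"rot":[0,0,0],"gripper":56},{"slide":[0,0,0],"rot":[0,0,0],"gripper":56}])

```text
t: 13.87
position: [0.5618, 0.2926, 0.2359]
orientation: [0.707, 0.707, -0.003, -0.001]
contact_force: [-0.4, -1.1, -0.8]
finger_gap: 0.0561
grip_force: 0.0
```

```bash
python3 -c "
from h import *
c=np.array([.5135,.2535]);d=c-.02*np.array([.55,.83])
for z in (.08,.085,.09,.095,.1,.105,.11): print(z,((px('s3',list(d)+[z])-[200,85])*4).round(1))
s=snap('wrist','w3',s=1.25); print(s['position'],s['contact_force'])"
```

```text
0.08 [184.  341.5]
0.085 [183.4 336.3]
0.09 [182.8 331. ]
0.095 [182.1 325.7]
0.1 [181.5 320.4]
0.105 [180.9 315.1]
0.11 [180.3 309.8]
[0.56180046 0.29257424 0.23591822] [-0.36805528 -1.07204431 -0.78478684]
```

View pics/w3.png

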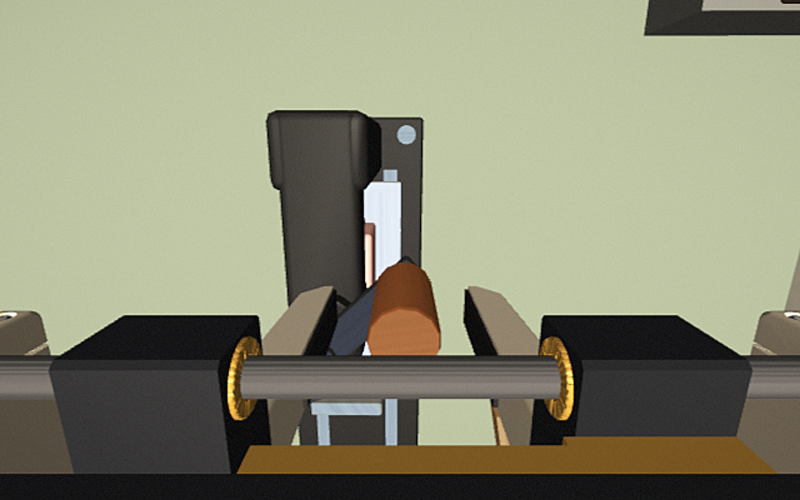

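The wrist view shows the knob between the open fingers, its top face centred at about (405,333) and its lower end at (405,270). I'll check the y offset.

```bash
python3 -c "
from h import *
print(at('w3',(405/1.25,330/1.25),.263),at('w3',(405/1.25,330/1.25),.268),at('w3',(405/1.25,275/1.25),.21),px('w3',[.5622,.2956,.263])*1.25)"
```

```text
[0.5626515  0.30317902 0.263     ] [0.562615   0.30565559 0.268     ] [0.5629639  0.30416619 0.21      ] [403.57655561 350.89241711]
```

carry_out(motion=[{"slide":[5,0.8,-2],"rot":[0,0,0],"gripper":56},{"slide":[0,0,0],"rot":[0,0,0],"gripper":56},{"slide":[0,0,0],"rot":[0,0,0],"gripper":10},{"slide":[0,0,0],"rot":[0,0,0],"gripper":10},{"slide":[0,0,0],"rot":[0,0,0],"gripper":10},{"slide":[0,0,0],"rot":[0,0,0],"gripper":10},{"slide":[0,0,0],"rot":[0,0,0],"gripper":10},{"slide":[0,0,0],"rot":[0,0,0],"gripper":10}], grip_force=40)

```text
t: 14.58
position: [0.5637, 0.2996, 0.2417]
orientation: [0.707, 0.708, -0.0, -0.0]
contact_force: [-3.7, -0.5, 1.4]
finger_gap: 0.0255
grip_force: 40.0
```

```bash
python3 -c "
import numpy as np
p=.718-.15*np.arange(0,61)
d=np.c_[np.diff(65*np.sin(p)),np.diff(65*np.cos(p))].round(1)
for i in range(0,60,6): print(i,d[i:i+6].tolist())"
```

```text
0 [[-7.8, 5.8], [-8.6, 4.6], [-9.2, 3.3], [-9.6, 1.9], [-9.7, 0.4], [-9.7, -1.0]]
6 [[-9.4, -2.5], [-8.9, -3.9], [-8.3, -5.1], [-7.4, -6.3], [-6.4, -7.4], [-5.2, -8.2]]
12 [[-3.9, -8.9], [-2.5, -9.4], [-1.1, -9.7], [0.4, -9.7], [1.8, -9.6], [3.2, -9.2]]
18 [[4.6, -8.6], [5.8, -7.8], [6.9, -6.9], [7.8, -5.8], [8.6, -4.5], [9.2, -3.2]]
24 [[9.6, -1.8], [9.7, -0.3], [9.7, 1.1], [9.4, 2.6], [8.9, 3.9], [8.2, 5.2]]
30 [[7.4, 6.4], [6.3, 7.4], [5.1, 8.3], [3.8, 9.0], [2.5, 9.4], [1.0, 9.7]]
36 [[-0.4, 9.7], [-1.9, 9.6], [-3.3, 9.2], [-4.6, 8.6], [-5.9, 7.8], [-7.0, 6.8]]
42 [[-7.9, 5.7], [-8.7, 4.5], [-9.2, 3.1], [-9.6, 1.7], [-9.7, 0.3], [-9.7, -1.2]]
48 [[-9.4, -2.6], [-8.9, -4.0], [-8.2, -5.3], [-7.3, -6.5], [-6.3, -7.5], [-5.1, -8.3]]
54 [[-3.8, -9.0], [-2.4, -9.4], [-0.9, -9.7], [0.5, -9.7], [2.0, -9.5], [3.4, -9.1]]
```

carry_out(motion=[{"slide":[-7.8,5.8,0.7],"rot":[0,0,0],"gripper":10},{"slide":[-8.6,4.6,0.8],"rot":[0,0,0],"gripper":10},{"slide":[-9.2,3.3,0.7],"rot":[0,0,0],"gripper":10}])

```text
t: 14.83
position: [0.5775, 0.2753, 0.2396]
orientation: [0.706, 0.708, 0.001, -0.001]
contact_force: [-4.3, 5.0, 1.4]
finger_gap: 0.0255
grip_force: 40.0
```

carry_out(motion=[{"slide":[-9.6,1.9,0.8],"rot":[0,0,0],"gripper":10},{"slide":[-9.7,0.4,0.7],"rot":[0,0,0],"gripper":10},{"slide":[-9.7,-1.0,0.8],"rot":[0,0,0],"gripper":10}])

```text
t: 15.08
position: [0.5797, 0.2461, 0.2374]
orientation: [0.706, 0.708, 0.001, -0.0]
contact_force: [0.9, 6.6, 0.7]
finger_gap: 0.0253
grip_force: 40.0
```

carry_out(motion=[{"slide":[-9.4,-2.5,0.7],"rot":[0,0,0],"gripper":10},{"slide":[-8.9,-3.9,0.8],"rot":[0,0,0],"gripper":10}])

```text
t: 15.25
position: [0.5738, 0.2274, 0.2359]
orientation: [0.707, 0.708, 0.002, 0.0]
contact_force: [3.2, 5.9, -1.1]
finger_gap: 0.0257
grip_force: 40.0
```

carry_out(motion=[{"slide":[-8.3,-5.1,0.7],"rot":[0,0,0],"gripper":10},{"slide":[-7.4,-6.3,0.8],"rot":[0,0,0],"gripper":10}])

```text
t: 15.42
position: [0.5627, 0.2113, 0.2344]
orientation: [0.707, 0.707, 0.002, 0.001]
contact_force: [5.4, 5.0, -1.9]
finger_gap: 0.0253
grip_force: 40.0
```

carry_out(motion=[{"slide":[-6.4,-7.4,0.7],"rot":[0,0,0],"gripper":10},{"slide":[-5.2,-8.2,0.8],"rot":[0,0,0],"gripper":10}])

```text
t: 15.58
position: [0.5472, 0.1992, 0.2329]
orientation: [0.707, 0.707, 0.002, 0.001]
contact_force: [7.7, 2.9, -2.4]
finger_gap: 0.0256
grip_force: 40.0
```

carry_out(motion=[{"slide":[-3.9,-8.9,0.7],"rot":[0,0,0],"gripper":10},{"slide":[-2.5,-9.4,0.8],"rot":[0,0,0],"gripper":10}])

```text
t: 15.75
position: [0.5289, 0.1923, 0.2314]
orientation: [0.707, 0.707, 0.001, 0.001]
contact_force: [7.1, 1.1, -2.0]
finger_gap: 0.0255
grip_force: 40.0
```

carry_out(motion=[{"slide":[-1.1,-9.7,0.7],"rot":[0,0,0],"gripper":10},{"slide":[0.4,-9.7,0.8],"rot":[0,0,0],"gripper":10}])

```text
t: 15.92
position: [0.5094, 0.1912, 0.2298]
orientation: [0.707, 0.707, 0.001, 0.002]
contact_force: [6.6, -1.6, -2.2]
finger_gap: 0.025
grip_force: 40.0
```

```bash
cat > f.txt <<'E'
.5775 .2753 -4.3 5.0
.5797 .2461 .9 6.6
.5738 .2274 3.2 5.9
.5627 .2113 5.4 5.0
E
cat > f.py <<'E'
import numpy as np,sys
from scipy.optimize import least_squares
P=np.loadtxt('f.txt')
c=least_squares(lambda c:np.hypot(P[:,0]-c[0],P[:,1]-c[1])-.065,[.5135,.2535]).x if len(P)>5 else np.array([.5135,.2535])
print(c)
r=P[:,:2]-c; a=np.unwrap(np.arctan2(r[:,1],r[:,0]));R=np.hypot(*r.T)
for i in range(len(P)): print((a[0]-a[i]).round(3),(R[i]*1e3).round(1),'tan',((-r[i,1]*P[i,2]+r[i,0]*P[i,3])/R[i]).round(2),'rad',(r[i]@P[i,2:]/R[i]).round(2))
E
python3 f.py
```

```text
[0.5135 0.2535]
0.0 67.6 tan 6.12 rad -2.46
0.44 66.6 tan 6.66 rad 0.16
0.737 65.7 tan 6.69 rad 0.59
1.037 64.8 tan 7.31 rad 0.84
```

carry_out(motion=[{"slide":[1.8,-9.6,0.7],"rot":[0,0,0],"gripper":10},{"slide":[3.2,-9.2,0.8],"rot":[0,0,0],"gripper":10}])

```text
t: 16.08
position: [0.4904, 0.196, 0.2283]
orientation: [0.707, 0.707, 0.001, 0.002]
contact_force: [6.4, -3.1, -1.8]
finger_gap: 0.0254
grip_force: 40.0
```

carry_out(motion=[{"slide":[4.6,-8.6,0.7],"rot":[0,0,0],"gripper":10},{"slide":[5.8,-7.8,0.8],"rot":[0,0,0],"gripper":10}])

```text
t: 16.25
position: [0.4738, 0.206, 0.2268]
orientation: [0.707, 0.707, 0.0, 0.002]
contact_force: [6.0, -5.8, -0.6]
finger_gap: 0.0254
grip_force: 40.0
```

carry_out(motion=[{"slide":[6.9,-6.9,0.7],"rot":[0,0,0],"gripper":10},{"slide":[7.8,-5.8,0.8],"rot":[0,0,0],"gripper":10}])

```text
t: 16.42
position: [0.4609, 0.2206, 0.2253]
orientation: [0.707, 0.707, -0.0, 0.002]
contact_force: [5.7, -8.1, 1.0]
finger_gap: 0.0256
grip_force: 40.0
```

```bash
cat >> f.txt <<'E'
.5472 .1992 7.7 2.9
.5289 .1923 7.1 1.1
.5094 .1912 6.6 -1.6
.4904 .196 6.4 -3.1
.4738 .206 6.0 -5.8
.4609 .2206 5.7 -8.1
E
python3 f.py
```

```text
[0.51544499 0.25592995]
0.0 65.0 tan 6.05 rad -2.61
0.454 65.0 tan 6.66 rad -0.11
0.757 65.0 tan 6.71 rad 0.28
1.059 65.0 tan 7.34 rad 0.49
1.363 65.0 tan 8.14 rad 1.23
1.665 65.0 tan 7.17 rad 0.39
1.966 65.0 tan 6.72 rad 0.98
2.269 65.0 tan 7.1 rad 0.39
2.569 65.0 tan 8.32 rad 0.61
2.869 65.0 tan 9.9 rad -0.38
```

carry_out(motion=[{"slide":[8.6,-4.5,0.7],"rot":[0,0,0],"gripper":10}])

```text
t: 16.5
position: [0.4562, 0.2291, 0.2246]
orientation: [0.707, 0.707, -0.001, 0.002]
contact_force: [3.4, -8.2, 0.4]
finger_gap: 0.0254
grip_force: 40.0
```

carry_out(motion=[{"slide":[9.2,-3.2,0.8],"rot":[0,0,0],"gripper":10}])

```text
t: 16.58
position: [0.4529, 0.2382, 0.2238]
orientation: [0.707, 0.707, -0.001, 0.002]
contact_force: [3.0, -10.9, 3.2]
finger_gap: 0.0257
grip_force: 40.0
```

```bash
python3 -c "
from cell import *
import numpy as np
c=np.array([.51544,.25593])
for i in range(3):
  s=read_state();r=s['position'][:2]-c;F=s['contact_force'];print(s['t'],s['position'],F,s['torque'],(r[0]*F[1]-r[1]*F[0])/np.hypot(*r))"
```

```text
16.5833 [0.45287544 0.23824492 0.22376682] [  3.030854  -10.8622151   3.2328763] [-1.83392931e+00 -4.18683766e-01  6.69823103e-04] 11.277071589696975
16.5833 [0.45287544 0.23824492 0.22376682] [  3.030854  -10.8622151   3.2328763] [-1.83392931e+00 -4.18683766e-01  6.69823103e-04] 11.277071589696975
16.5833 [0.45287544 0.23824492 0.22376682] [  3.030854  -10.8622151   3.2328763] [-1.83392931e+00 -4.18683766e-01  6.69823103e-04] 11.277071589696975
```

carry_out(motion=[{"slide":[9.6,-1.8,0.7],"rot":[0,0,0],"gripper":10}])

```text
t: 16.67
position: [0.4509, 0.2478, 0.223]
orientation: [0.707, 0.707, -0.001, 0.002]
contact_force: [0.7, -10.4, 2.9]
finger_gap: 0.0254
grip_force: 40.0
```

carry_out(motion=[{"slide":[0,0,0],"rot":[0,0,0],"gripper":10},{"slide":[0,0,0],"rot":[0,0,0],"gripper":10}])

```text
t: 16.83
position: [0.4508, 0.2492, 0.223]
orientation: [0.707, 0.707, -0.0, 0.001]
contact_force: [-0.5, -3.6, 1.5]
finger_gap: 0.0254
grip_force: 40.0
```

```bash
cat >> f.txt <<'E'
.4562 .2291 3.4 -8.2
.4529 .2382 3.0 -10.9
E
python3 f.py | tail -3; python3 -c "
from h import *
s=snap('side','s5',crop=(225,140,295,200),s=8);print(s['position'],s['contact_force'])"
```

```text
2.869 65.0 tan 9.9 rad -0.38
3.019 65.0 tan 8.87 rad 0.29
3.168 65.0 tan 11.3 rad 0.09
[0.45079561 0.24916731 0.22295156] [-0.49867554 -3.60965149  1.49417861]
```

carry_out(motion=[{"slide":[0,0,0],"rot":[0,0,0],"gripper":42},{"slide":[0,0,0],"rot":[0,0,0],"gripper":42},{"slide":[0,0,0],"rot":[0,0,0],"gripper":42},{"slide":[0,0,-20],"rot":[0,0,0],"gripper":42},{"slide":[0,0,-35],"rot":[0,0,0],"gripper":42},{"slide":[0,0,-35],"rot":[0,0,0],"gripper":42},{"slide":[0,-40,-10],"rot":[0,0,0],"gripper":42},{"slide":[20,-35,0],"rot":[0,0,0],"gripper":42},{"slide":[30,0,0],"rot":[0,0,0],"gripper":42},{"slide":[30,0,0],"rot":[0,0,0],"gripper":42},{"slide":[0,0,0],"rot":[0,0,0],"gripper":42},{"slide":[0,0,0],"rot":[0,0,0],"gripper":42}])

```text
t: 17.88
position: [0.3751, 0.3307, 0.3226]
orientation: [0.706, 0.708, -0.0, -0.0]
contact_force: [0.3, -0.1, -0.0]
finger_gap: 0.0416
grip_force: 0.0
```

```bash
python3 -c "
from h import *
s=snap('side','s6',crop=(200,85,340,235),s=4);print(s['position'],s['contact_force'],s['t'],s['finger_gap'])"
```

```text
[0.37507308 0.33071767 0.32264055] [ 0.28497904 -0.07224172 -0.00821872] 17.8833 0.04163017383062751
```

View pics/s6.png

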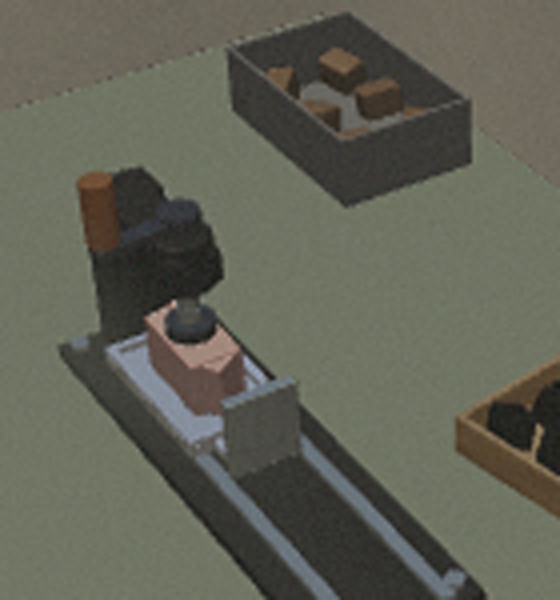

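The pad's lower edge is now at (190,341), which matches the stone's top. The carriage is home, the knob hasn't moved since I let go, and the robot is clear of everything.

```bash
python3 -c "
from cell import *
print(hand_in())"
```

```text
the job is handed in; nothing more can be done
None
```

The job is handed in, with no verdict returned: the rose quartz lies lengthwise in the carriage, the carriage is home, the crank is about 1.15 rad past first touch (roughly 50 N estimated from the knob force), and the robot has let go and is clear of everything.

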